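Load the sample mixer and run a mix

ROBOT

A 6-joint arm with a two-finger parallel gripper is mounted at the origin on a cart in front of the work surface, level with it; the furniture and walls round the work are solid. World frame = base frame: x ahead of the robot, y to its left, z up, the work surface at z = 0. Lengths are in m, angles in rad, forces in N, time in s.
With the tool pointing down it reaches from about 0.35 to 0.775 m from the base axis. Payload 5.5 kg.
Tool frame: the origin (TCP) lies on the centre line of the jaws, within the pads' length; the fingertips stand 11 mm ahead of it and the grasp point (between the pads) lies 8 mm behind it; z points along the fingers, y is the line along which they close (so a half turn about z gives the same grasp; the last joint's range is limited). The gripper opens to 85 mm and grips with 20 to 120 N. Pads are 22 mm wide; open, the fingers measure 114 mm over their backs; the gripper's body (76 mm by 85 mm) begins 54 mm behind the grasp point. The pads swing forward as they close: fully open they stand 13 mm farther back than shut.
Start: joints at [-1.421, 0.313, 0.046, 1.304, 0, 1.431], TCP at [0.164, -0.551, 0.242] pointing down, gripper open.
Joint ranges: [-2.76, 2.76], [-0.86, 1.69], [-1.03, 1.26], [-2.2, 2.34], [-1.47, 1.5], [-3.14, 3.14]. Speed limits (rad/s): [2.57, 2.57, 3.14, 3.14, 3.14, 3.14].

INTERFACE

Orientations are given as a unit quaternion [w, x, y, z].
In Python, from workcell import get_state, eyes, env gives the robot as it stands.
- The arm moves only by the shell command python3 -m inch 'ROWS' [OPENING] [FORCE]. ROWS is JSON, one flat list of numbers, 4 for each row, row after row: the shift along the tool's x, y, z in cm, then the turn about the tool's z in rad. A call has exactly 5 rows; each row shifts and turns the commanded pose from where the row before left it, along the tool's axes as they then stand; what a row does not reach is not made up. A row lasts 1/12 s, in which the tool goes at most 41.7 mm and 7.16 degrees, less where a joint would pass 70% of its speed; a pose out of reach is approached as far as the arm can. A call is refused whole if a number of a shift passes 4.17 or a number of a turn 0.125, either way. A call with a gripper value outside its range is refused whole. OPENING is the opening, from -1 (shut) to 1 (fully open), set as the call begins (- or left out, the last holds). The fingers move at their own pace and stop on an object; FORCE is the grip in N (left out, the last holds). Time passes only in rows, so rows that do not move let the fingers close, or fill a call up. It gives the time, the measured TCP pose, the force, the opening and the grip force at its end, in the units of the state.
- get_state(): the state, without advancing time (a new reading comes with each control period).
- eyes.read_camera(name): name is "scene" or "top" or "wrist"; returns the picture (480x640x3 uint8, red, green, blue); there is no depth.
- eyes.camera_info(name): a dict with "fovy" (degrees; the focal length in pixels is half the picture's height over the tangent of half this angle, whatever the lens; pixels are square), "cx", "cy" (the principal point, pixels), "xyz" and "orientation" of the camera in the world. Camera axes: x right, y down, z forward; pixel columns grow to the right and rows downward; lengths in m; the calibration is good to about 2 mm. A picture is of the moment at which its call begins: read the wrist's pose just before it. camera_info takes no time and is no camera call; for the wrist camera it gives the pose at the moment of the call.
- env.hand_in(): hands the job in; it is judged then, once.
The state is a dict: "clock": time; "joint_pos": joint angles; "qvel": joint speeds; "tau": joint torques, N m; "tcp_pos": TCP position; "orientation": TCP orientation; "wrist_force": force on the tool from outside, world axes, zero at the start; "ft_torque": the same for the moment, N m; "finger_gap": finger opening in m; "grip_force": force on a finger pad.
Only numpy, scipy, OpenCV 4.12 (cv2) and the standard library are available. Lean on these libraries where they do the work, as an engineer would, in place of code of your own. Each camera call takes 0.05 s, during which the arm holds its last target. There are 200 camera calls.

TASK

The sample mixer has been left running: before anything goes on its deck, flip its green-sleeved bat toggle over to OFF (towards the robot). With it off, press shut the cap of every flip-cap sample pot and stand all the pots upright on the mixer's deck inside the rim, then flip the green toggle to ON (away from the robot), let the loaded mixer run for at least ten seconds, and flip it OFF again. Keep the red-sleeved fan toggle ON throughout and leave the wash bottle, amber bottle and beaker where they stand.

Things in the scene. Friction and masses are not known exactly. Their poses are not given: they have to be found in the camera images.
- mixer_deck (a point): the mixer: a grey shaker base 150 x 340 mm, fixed, with a black-matted deck; this point is the centre of the deck's surface, 45 mm above the bench; x runs across the deck (110 mm clear), y along it (304 mm clear), z up; a rim 6 mm high and 8 mm wide runs round it
- mixer_pivot (a point): the mixer's switch: pivot of the green-sleeved bat toggle, on top in the middle of a white switch box 90 x 80 mm and 50 mm high (fixed to the bench); this point is 52 mm above the bench. The bat swings along this frame's x axis, about its y axis.
- mixer_tip (a point): the round top end of the green-sleeved bat
- mixer_switch (a joint): angle of the green-sleeved bat toggle (rad): 0 = OFF, leaning 0.4 rad to its box's -x side (towards the robot); 0.8 = ON, leaning 0.4 rad to the +x side (away). The bat is 61 mm long and 15 mm thick. It is over-centre: pushed past the middle (0.4) it falls to the other side by itself; about 1 N at the tip.
- fan_pivot (a point): the extraction fan's switch: pivot of the red-sleeved bat toggle, on top in the middle of a white switch box 90 x 80 mm and 50 mm high (fixed to the bench); this point is 52 mm above the bench. The bat swings along this frame's x axis, about its y axis.
- fan_tip (a point): the round top end of the red-sleeved bat
- fan_switch (a joint): angle of the red-sleeved bat toggle (rad): 0 = OFF, leaning 0.4 rad to its box's -x side (towards the robot); 0.8 = ON, leaning 0.4 rad to the +x side (away). The bat is 61 mm long and 15 mm thick. It is over-centre: pushed past the middle (0.4) it falls to the other side by itself; about 1 N at the tip.
- pot1_mid (a point): centre of loose flip-cap pot 1 (None if absent; 3 or 4 are there): white, round, 48 mm across, 61 mm high, about 0.2 kg, on a weighted grey foot 62 mm across and 9 mm high. The point is on its axis, 31 mm above its underside; z up. The blue cap's hinge line runs along y, on the +x side, 27 mm from the axis and 28.5 mm above this point. Grasp across y, between foot and cap.
- pot1_cap (a joint): opening angle of pot 1's blue cap (rad): 0 shut, flat on the rim (its top then 68 mm above the pot's underside); larger as it swings up; 1.57 stands upright over the hinge; 1.75 is its stop. The cap is a disc 49 mm across and 6 mm thick with a small front tab, 61 mm long from the hinge to the tip of the tab. A light friction hinge (0.005 N m) keeps it where it is left; swept over from behind and pressed down, it stays shut. None for an absent pot.
- pot2_mid (a point): centre of loose flip-cap pot 2 (None if absent; 3 or 4 are there): white, round, 48 mm across, 61 mm high, about 0.2 kg, on a weighted grey foot 62 mm across and 9 mm high. The point is on its axis, 31 mm above its underside; z up. The blue cap's hinge line runs along y, on the +x side, 27 mm from the axis and 28.5 mm above this point. Grasp across y, between foot and cap.
- pot2_cap (a joint): opening angle of pot 2's blue cap (rad): 0 shut, flat on the rim (its top then 68 mm above the pot's underside); larger as it swings up; 1.57 stands upright over the hinge; 1.75 is its stop. The cap is a disc 49 mm across and 6 mm thick with a small front tab, 61 mm long from the hinge to the tip of the tab. A light friction hinge (0.005 N m) keeps it where it is left; swept over from behind and pressed down, it stays shut. None for an absent pot.
- pot3_mid (a point): centre of loose flip-cap pot 3 (None if absent; 3 or 4 are there): white, round, 48 mm across, 61 mm high, about 0.2 kg, on a weighted grey foot 62 mm across and 9 mm high. The point is on its axis, 31 mm above its underside; z up. The blue cap's hinge line runs along y, on the +x side, 27 mm from the axis and 28.5 mm above this point. Grasp across y, between foot and cap.
- pot3_cap (a joint): opening angle of pot 3's blue cap (rad): 0 shut, flat on the rim (its top then 68 mm above the pot's underside); larger as it swings up; 1.57 stands upright over the hinge; 1.75 is its stop. The cap is a disc 49 mm across and 6 mm thick with a small front tab, 61 mm long from the hinge to the tip of the tab. A light friction hinge (0.005 N m) keeps it where it is left; swept over from behind and pressed down, it stays shut. None for an absent pot.
- pot4_mid (a point): centre of loose flip-cap pot 4 (None if absent; 3 or 4 are there): white, round, 48 mm across, 61 mm high, about 0.2 kg, on a weighted grey foot 62 mm across and 9 mm high. The point is on its axis, 31 mm above its underside; z up. The blue cap's hinge line runs along y, on the +x side, 27 mm from the axis and 28.5 mm above this point. Grasp across y, between foot and cap.
- pot4_cap (a joint): opening angle of pot 4's blue cap (rad): 0 shut, flat on the rim (its top then 68 mm above the pot's underside); larger as it swings up; 1.57 stands upright over the hinge; 1.75 is its stop. The cap is a disc 49 mm across and 6 mm thick with a small front tab, 61 mm long from the hinge to the tip of the tab. A light friction hinge (0.005 N m) keeps it where it is left; swept over from behind and pressed down, it stays shut. None for an absent pot.
- wash: bystander: squeeze wash bottle with a red nozzle cap, 52 mm across, 150 mm high; origin under its centre
- amber: bystander: amber bottle with a black cap, 66 mm across, 152 mm high; origin under its centre
- beaker: bystander: small glass beaker, 51 mm across, 60 mm high; origin under its centre

How it is judged:
By the outcome, as a careful person would: the job done as asked, in the order asked, and still so for the second after the job is handed in, with the robot touching nothing.
Of pot1, pot2, pot3, pot4 only 3 to 4 are there at a start; the rules pass over those that are not, and their reading is None.
At some moment in a run one of pot1, pot2, pot3, pot4 may be knocked a few centimetres aside while the robot is not near it.
It also fails if it takes over 210 s, if anything falls off the work surface, if the arm or the gripper's body presses on something with over 40 N, if the wrist force passes 120 N, or if a joint passes its speed limit or range.

## Working session

There is one attempt and no reset: what is moved stays moved. The work goes in short steps, Python scripts to look and compute and a shell command to move; the robot and the scene stay as the last step left them, time stands still between calls to the robot, and variables do not carry over. Pictures are saved under pics/ and viewed, at most 14 in all, crops included, and the job is handed in when it is done.

```bash
mkdir -p pics; ls; cat > h.py <<'E'
import numpy as np, cv2
from scipy.spatial.transform import Rotation as R
from workcell import get_state, eyes, env
def rot(q): return R.from_quat([q[1],q[2],q[3],q[0]]).as_matrix()
def shot(n,f=None):
    i=eyes.camera_info(n); im=eyes.read_camera(n)
    if f: cv2.imwrite('pics/'+f,im[:,:,::-1])
    return im,i
def onplane(i,u,v,z):
    f=240/np.tan(np.radians(i['fovy'])/2)
    d=rot(i['orientation'])@np.array([(u-i['cx'])/f,(v-i['cy'])/f,1]); c=np.array(i['xyz'])
    return c+d*(z-c[2])/d[2]
def proj(i,p):
    f=240/np.tan(np.radians(i['fovy'])/2)
    q=rot(i['orientation']).T@(np.array(p)-np.array(i['xyz'])); return q[:2]/q[2]*f+[i['cx'],i['cy']]
def blobs(im,i,lo,hi,z,amin=60):
    h=cv2.cvtColor(im,cv2.COLOR_RGB2HSV); m=cv2.inRange(h,np.array(lo),np.array(hi))
    n,l,s,c=cv2.connectedComponentsWithStats(m)
    for k in range(1,n):
        if s[k,4]>=amin: print(s[k],c[k].round(1),onplane(i,*c[k],z).round(4))
E
python3 - <<'E'
from h import *
for n in("scene","top"):
    im,i=shot(n,n+'0.png'); print(i)
print(get_state())
E
```

```text
pics
{'fovy': 42.52465877913806, 'cx': 325.9464168287541, 'cy': 230.48659719142287, 'xyz': array([-0.49180063,  0.77608957,  0.9749863 ]), 'orientation': array([ 0.22052071, -0.38059282,  0.78810788, -0.43058761])}
{'fovy': 53.217151852537214, 'cx': 321.10021470205686, 'cy': 236.51101714702617, 'xyz': array([ 0.53284157, -0.0550367 ,  1.27918944]), 'orientation': array([ 0.01467133, -0.70583117,  0.70753772, -0.03126487])}
{'clock': 0.1, 'joint_pos': array([-1.42056574e+00,  3.13907403e-01,  4.50695709e-02,  1.30360014e+00,
        2.37762747e-05,  1.43121133e+00]), 'qvel': array([ 1.07367656e-03, -1.42954240e-03,  1.92528649e-03, -6.94812047e-05,
       -5.50039879e-04,  3.98784837e-04]), 'tau': array([ 1.97211666e-03, -4.81724274e+01,  2.99243975e+01,  1.27522746e-02,
       -2.22348986e-04,  9.82063113e-06]), 'tcp_pos': array([ 0.16425897, -0.55057201,  0.2414988 ]), 'orientation': array([-8.20873180e-04,  9.89518893e-01,  1.44401133e-01,  7.51892089e-06]), 'wrist_force': array([ 0.14755241, -0.17127999, -0.00389668]), 'ft_torque': array([ 0.01667636, -0.03823774, -0.06678679]), 'grip_force': 0.0, 'finger_gap': 0.08548500741590401}
```

View pics/top0.png

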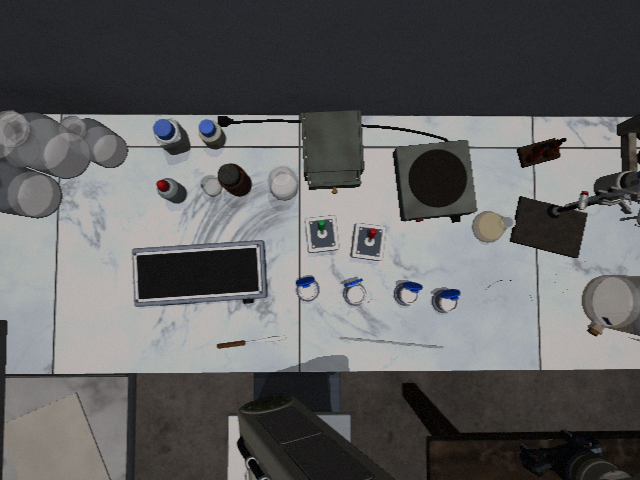

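View pics/scene0.png

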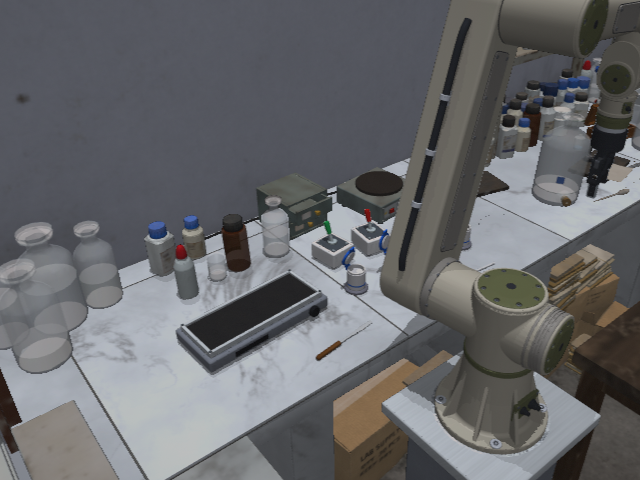

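The top view shows the mixer at about (200,272), the green toggle at (322,232) and the red toggle at (370,237). Four open pots stand at (308,288), (355,292), (409,293) and (447,299), with their caps on the +x side. The bystanders are at (165,187), (210,185) and (233,180).

```bash
python3 - <<'E'
from h import *
im=cv2.imread('pics/top0.png')[:,:,::-1].copy(); i=eyes.camera_info('top')
c=cv2.resize(im[205:325,280:480,::-1],(800,480),interpolation=cv2.INTER_CUBIC); cv2.imwrite('pics/crop0.png',c)
print('green');blobs(im,i,(45,90,40),(80,255,255),.108,15)
print('red');blobs(im,i,(0,150,80),(8,255,255),.108,15)
print('blue');blobs(im,i,(105,120,60),(125,255,255),.085,15)
# deck mat
h=cv2.cvtColor(im,cv2.COLOR_RGB2HSV); m=cv2.inRange(h,(0,0,0),(180,255,45)); m[:235]=0;m[310:]=0;m[:,:120]=0;m[:,280:]=0
cn=max(cv2.findContours(m,0,1)[0],key=cv2.contourArea); r=cv2.minAreaRect(cn); b=cv2.boxPoints(r)
print('mat',r); [print(onplane(i,*p,.045).round(4)) for p in [r[0],*b]]
E
```

```text
green
[318 220   7  11  60] [321.4 224.6] [ 0.6382 -0.0835  0.108 ]
red
[157 181   8   6  16] [160.6 183.4] [0.7399 0.3102 0.108 ]
[370 229   6   6  20] [372.4 231. ] [ 0.6225 -0.2089  0.108 ]
blue
[154 119  21  18 256] [162.7 127.7] [0.8856 0.3145 0.085 ]
[199 120  17  16 184] [206.8 127.1] [0.8876 0.2044 0.085 ]
[296 277  18  11 136] [304.8 281.5] [ 0.4988 -0.0425  0.085 ]
[344 279  18   8  61] [352.8 282.7] [ 0.4954 -0.1617  0.085 ]
[403 282  19  11 144] [412.4 286.3] [ 0.4857 -0.3104  0.085 ]
[440 289  20  12 167] [450.4 293.9] [ 0.4664 -0.4055  0.085 ]
mat ((197.0256805419922, 272.87493896484375), (43.350486755371094, 119.56917572021484), 86.08174133300781)
[0.5206 0.2331 0.045 ]
[0.5658 0.3889 0.045 ]
[0.586  0.0854 0.045 ]
[0.4753 0.0772 0.045 ]
[0.456 0.379 0.045]
```

View pics/crop0.png

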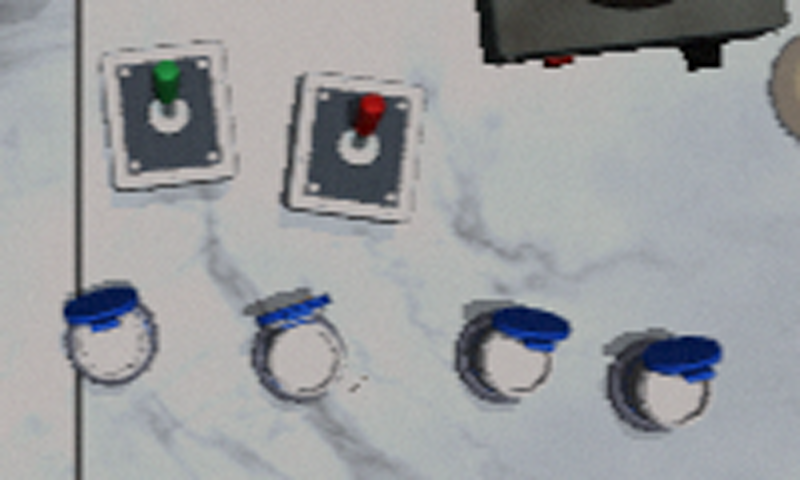

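Both bats lean away from the robot (ON) and all four caps are open, close to upright. Next I compute positions.

```bash
cat >> h.py <<'E'
def go(p,psi=None,rows=None):
    """tool-axis shift (cm) and turn to reach p (world), psi = heading of tool x (deg)"""
    s=get_state(); M=rot(s['orientation']); d=M.T@(np.array(p)-s['tcp_pos'])*100
    ps=np.degrees(np.arctan2(M[1,0],M[0,0])); 
    t=0 if psi is None else -np.radians((psi-ps+180)%360-180)
    print('tcp',s['tcp_pos'].round(4),'psi',ps.round(1),'shift',d.round(2),'n',np.ceil(np.linalg.norm(d)/3.5),'turn',round(float(t),3), 'tilt',M[:,2].round(3))
E
python3 - <<'E'
from h import *
i=eyes.camera_info('top')
for n,u,v,z in [('gp',322.25,234.5,.052),('rp',369.5,242.25,.052),('p1',308.5,290.7,.061),('p2',356,294.2,.061),('p3',408.5,295.2,.061),('p4',448.5,303.5,.061),('ovenfront',335,188,.1),('oven0',335,188,0),('wash',172,190,0.02),('beaker',211,186,.06),('amber',233,182,.0)]:
    print(n,onplane(i,u,v,z).round(4))
go([.60,-.08,.242],0)
im,i=shot('wrist','w0.png'); print(i)
E
```

```text
gp [ 0.6178 -0.087   0.052 ]
rp [ 0.5977 -0.2084  0.052 ]
p1 [ 0.4748 -0.0515  0.061 ]
p2 [ 0.4655 -0.1717  0.061 ]
p3 [ 0.4624 -0.3053  0.061 ]
p4 [ 0.4409 -0.4071  0.061 ]
ovenfront [ 0.7303 -0.1178  0.1   ]
oven0 [ 0.7471 -0.1231  0.    ]
wash [0.7381 0.3074 0.02  ]
beaker [0.7419 0.1971 0.06  ]
amber [0.7631 0.1509 0.    ]
tcp [ 0.1643 -0.5506  0.2415] psi 16.6 shift [ 5.520e+01 -3.264e+01  2.000e-02] n 19.0 turn 0.29 tilt [-0.     0.002 -1.   ]
{'fovy': 61.75557258391826, 'cx': 315.43906704097935, 'cy': 237.2993554102424, 'xyz': array([ 0.24172612, -0.5268067 ,  0.37336961]), 'orientation': array([ 0.12812069,  0.7918397 , -0.58925072, -0.09673972])}
```

```bash
python3 -m inch '[0,0,0,0.1,0,0,0,0.1,0,0,0,0.09,0,0,0,0,0,0,0,0]' -1 30 >/dev/null
for k in 1 2 3; do python3 -m inch '[2.5,-2.9,0,0,2.5,-2.9,0,0,2.5,-2.9,0,0,2.5,-2.9,0,0,2.5,-2.9,0,0]' ; done
python3 - <<'E'
from h import *
im,i=shot('wrist','w1.png'); print(i['xyz'])
for n,p in dict(gp=(.6178,-.087,.052),rp=(.5977,-.2084,.052),p1=(.4748,-.0515,.061),p2=(.4655,-.1717,.061)).items(): print(n,proj(i,p).round())
go([.6178+.055,-.087+.004,.16],0)
E
```

```text
clock: 0.98
tcp_pos: [0.29, -0.4047, 0.2422]
orientation: [0.0, 1.0, 0.001, 0.0]
wrist_force: [1.1, -0.7, 0.1]
finger_gap: -0.0003
grip_force: 0.0
clock: 1.4
tcp_pos: [0.4153, -0.2595, 0.2425]
orientation: [0.0, 1.0, 0.001, 0.0]
wrist_force: [0.1, -0.5, -0.2]
finger_gap: 0.0001
grip_force: 0.0
clock: 1.82
tcp_pos: [0.5404, -0.1144, 0.2423]
orientation: [0.0, 1.0, 0.001, 0.0]
wrist_force: [0.9, 0.1, 0.5]
finger_gap: 0.0
grip_force: 0.0
[ 0.62115867 -0.11333667  0.37422852]
gp [281. 108.]
rp [437. 135.]
p1 [243. 283.]
p2 [382. 294.]
tcp [ 0.5441 -0.1097  0.2421] psi 0.4 shift [12.86 -2.55  8.26] n 5.0 turn 0.008 tilt [ 0.003  0.003 -1.   ]
```

View pics/w1.png

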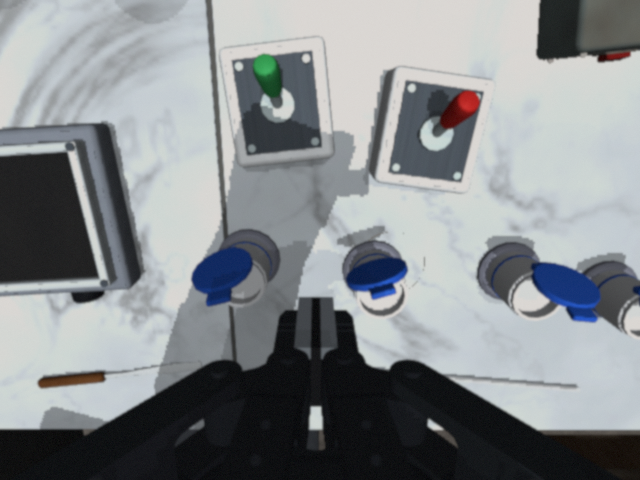

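The wrist view confirms the layout: the green pivot is at (278,104), within 3 mm of the prediction. I'm now going behind the bat, down, and sweeping towards the robot.

```bash
python3 -m inch '[2.57,-0.5,0,0,2.57,-0.5,1,0,2.57,-0.5,2,0,2.57,-0.5,2.6,0,2.58,-0.55,2.6,0]' >/dev/null
python3 -m inch '[0,0,2,0,0,0,2,0,0,0,2,0,0,0,0,0,0,0,0,0]'
python3 -m inch '[-1,0,0,0,-1,0,0,0,-1,0,0,0,-1,0,0,0,-1,0,0,0]'
python3 -m inch '[-0.4,0,0,0,0,0,0,0,2,0,0,0,0,0,-4,0,0,0,-4,0]'
python3 - <<'E'
from h import *
im,i=shot('top'); blobs(im,i,(45,90,40),(80,255,255),.108,15); blobs(im,i,(0,150,80),(8,255,255),.108,15)
im,i=shot('scene','s1.png'); print(im.shape)
go([.5,-.2,.2],0)
E
```

```text
clock: 2.7
tcp_pos: [0.6667, -0.0906, 0.0989]
orientation: [-0.0, 1.0, 0.001, -0.002]
wrist_force: [-0.2, 0.1, 0.8]
finger_gap: 0.0002
grip_force: 0.0
clock: 3.12
tcp_pos: [0.6196, -0.0913, 0.103]
orientation: [0.001, 1.0, 0.0, 0.003]
wrist_force: [27.4, 0.2, -7.4]
finger_gap: 0.0
grip_force: 14.1
clock: 3.53
tcp_pos: [0.6331, -0.0905, 0.1796]
orientation: [-0.001, 1.0, 0.0, -0.002]
wrist_force: [1.4, -1.0, -0.1]
finger_gap: 0.0001
grip_force: 0.0
[370 229   6   6  24] [372.6 230.9] [ 0.6226 -0.2094  0.108 ]
(480, 640, 3)
tcp [ 0.6386 -0.092   0.1899] psi 0.1 shift [-13.85  10.79  -1.16] n 6.0 turn 0.001 tilt [ 0.014 -0.004 -1.   ]
```

```bash
python3 -m inch '[-3,0,-1,0,-3,0,-1,0,-3,0,-1,0,-3,1,-1,0,-3,1,-1,0]' >/dev/null;python3 -m inch '[-3,2,-1,0,-1,2,-1,0,0,2,-1,0,0,0,0,0,0,0,0,0]'
python3 - <<'E'
from h import *
im,i=shot('wrist','w2.png'); print(i['xyz'])
blobs(im,i,(45,90,40),(80,255,255),.108,15); blobs(im,i,(0,150,80),(8,255,255),.108,15)
blobs(im,i,(105,120,60),(125,255,255),.09,100)
E
```

```text
clock: 4.47
tcp_pos: [0.4446, -0.1719, 0.2628]
orientation: [0.001, 1.0, -0.001, 0.002]
wrist_force: [0.3, -0.5, 1.0]
finger_gap: 0.0
grip_force: 0.0
[ 0.52482115 -0.17097242  0.39500323]
[ 109  126   64   42 1441] [139.6 145.3] [ 0.4965 -0.0409  0.09  ]
[271 134  61  25 638] [301.3 147.3] [ 0.495  -0.1611  0.09  ]
[ 465  143   66   42 1787] [498.8 161.8] [ 0.4841 -0.3099  0.09  ]
[ 576  167   64   45 1966] [612.6 185. ] [ 0.4663 -0.4     0.09  ]
```

View pics/w2.png

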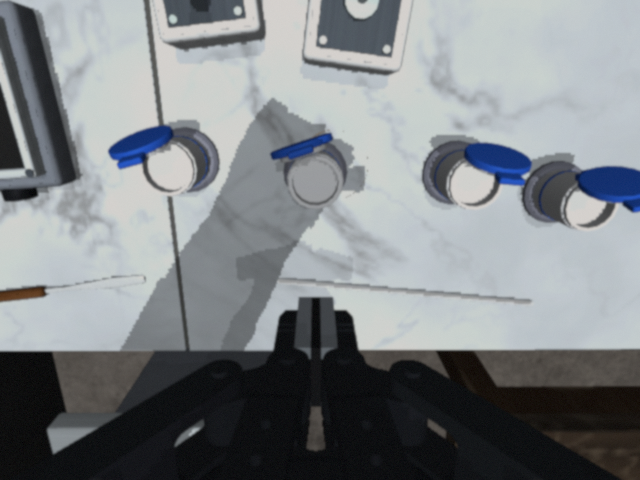

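The wrist view shows the pot rims at (174,166), (315,179), (473,183) and (588,207), with the caps open. Now I get yaws and centres and check the toggles from the top camera.

```bash
cat > pots.py <<'E'
from h import *
def pots(im,i):
    h=cv2.cvtColor(im,cv2.COLOR_RGB2HSV); m=cv2.inRange(h,(105,120,60),(125,255,255))
    for c in cv2.findContours(m,0,cv2.CHAIN_APPROX_NONE)[0]:
        if cv2.contourArea(c)<100: continue
        (x,y),(w,hh),a=cv2.fitEllipse(c); L=max(w,hh)/2; a=np.radians(a+(90 if hh>w else 0)) if False else np.radians(a+90 if hh>=w else a)
        p=onplane(i,x+L*np.cos(a),y+L*np.sin(a),.088); q=onplane(i,x-L*np.cos(a),y-L*np.sin(a),.088)
        d=p-q; d=d if d[1]>0 else -d
        print('cap',((p+q)/2).round(3),'len',np.linalg.norm(d).round(3),'yaw',np.degrees(np.arctan2(-d[0],d[1])).round(1))
E
python3 - <<'E'
from pots import *
im=cv2.imread('pics/w2.png')[:,:,::-1].copy(); i=eyes.camera_info('wrist'); pots(im,i)
for u,v in [(174,166),(315,179),(473,183),(588,207)]: print(onplane(i,u,v,.061).round(4))
im,i=shot('top','t1.png')
blobs(im,i,(45,90,40),(80,255,255),.108,10); blobs(im,i,(0,150,80),(8,255,255),.108,15)
cv2.imwrite('pics/t1c.png',cv2.resize(im[205:325,280:480,::-1],(800,480)))
E
```

```text
cap [ 0.465 -0.401  0.088] len 0.058 yaw -15.0
cap [ 0.483 -0.31   0.088] len 0.056 yaw -20.6
cap [ 0.494 -0.159  0.088] len 0.046 yaw 18.9
cap [ 0.495 -0.038  0.088] len 0.054 yaw 25.3
[ 0.4764 -0.0538  0.061 ]
[ 0.4656 -0.1701  0.061 ]
[ 0.4623 -0.3023  0.061 ]
[ 0.4417 -0.403   0.061 ]
[320 235   7   9  50] [322.9 239.4] [ 0.602 -0.087  0.108]
[158 181   7   7  15] [161.5 184.7] [0.7369 0.3078 0.108 ]
[370 229   6   6  27] [372.7 231.4] [ 0.6215 -0.2096  0.108 ]
```

View pics/t1c.png

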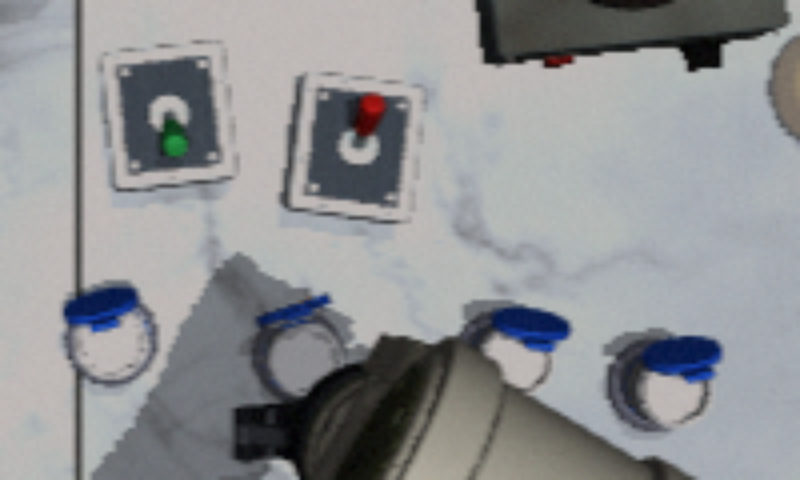

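The green toggle is OFF and the red is ON. Now closing cap 1.

```bash
python3 - <<'E'
from h import *
go([.541,-.048,.18],0)
E
```

```text
tcp [ 0.4441 -0.1704  0.2611] psi 0.0 shift [  9.68 -12.24   8.12] n 6.0 turn 0.0 tilt [ 0.001 -0.001 -1.   ]
```

```bash
python3 -m inch '[2,-2.4,0.5,0,2,-2.4,1,0,2,-2.5,2,0,2,-2.5,2.3,0,1.7,-2.45,2.3,0]' >/dev/null
python3 -m inch '[0,0,2.5,0,0,0,2.5,0,0,0,2.4,0,0,0,0,0,0,0,0,0]'
python3 -m inch '[-1.5,0,0,0,-1.5,0,0,0,-1.5,0,0,0,-1.5,0,0,0,-1.5,0,0,0]'
python3 -m inch '[0,0,1,0,0,0,1,0,0,0,0.8,0,0,0,0,0,0,0,0,0]'
python3 -m inch '[0,0,0.2,0,0,0,0,0,0,0,0,0,0,0,0,0,0,0,0,0]'
python3 -m inch '[0,0,-2,0,0,0,-3,0,0,0,-4,0,0,0,0,0,0,0,0,0]'
python3 - <<'E'
from h import *
im,i=shot('wrist','w3.png')
blobs(im,i,(105,120,60),(125,255,255),.068,100)
print(proj(i,[.476,-.053,.068]))
go([.532,-.165,.18],0)
E
```

```text
clock: 5.4
tcp_pos: [0.5395, -0.0468, 0.104]
orientation: [-0.001, 1.0, 0.001, -0.002]
wrist_force: [-0.4, 1.0, 0.8]
finger_gap: -0.0001
grip_force: 0.0
clock: 5.82
tcp_pos: [0.4668, -0.0483, 0.1075]
orientation: [0.0, 1.0, 0.0, 0.002]
wrist_force: [0.9, 0.5, -0.2]
finger_gap: -0.0004
grip_force: 0.0
clock: 6.23
tcp_pos: [0.4674, -0.0484, 0.0793]
orientation: [0.0, 1.0, 0.0, 0.001]
wrist_force: [-1.8, 0.3, 6.2]
finger_gap: -0.0003
grip_force: 3.1
clock: 6.65
tcp_pos: [0.4674, -0.0485, 0.0789]
orientation: [0.001, 1.0, 0.0, 0.002]
wrist_force: [-7.2, 0.9, 21.4]
finger_gap: 0.0
grip_force: 10.5
clock: 7.07
tcp_pos: [0.4688, -0.0487, 0.1689]
orientation: [0.001, 1.0, 0.0, 0.004]
wrist_force: [0.6, 0.2, -1.2]
finger_gap: 0.0004
grip_force: 0.0
[ 276  181   78  102 5315] [314.2 231.5] [ 0.4762 -0.0475  0.068 ]
[ 474  190  100   46 3235] [527.3 210.9] [ 0.4892 -0.1752  0.068 ]
[323.31137846 231.83668251]
tcp [ 0.4674 -0.0484  0.167 ] psi 0.0 shift [ 6.47 11.66 -1.26] n 4.0 turn 0.0 tilt [ 0.004 -0.001 -1.   ]
```

View pics/w3.png

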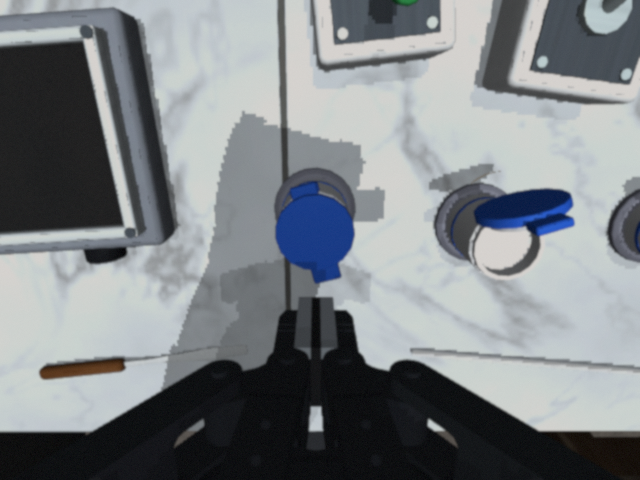

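Cap 1 lies flat on its pot, with the hinge at (304,189) and the tab at (327,272), so its yaw is about +15°. Now cap 2.

```bash
python3 -m inch '[0,0,-2,0,2.2,3.8,0,0,2.2,3.9,0,0,2.1,3.9,1,0,0,0,2.5,0]' >/dev/null
python3 -m inch '[0,0,2.5,0,0,0,2.2,0,0,0,0,0,0,0,0,0,0,0,0,0]'
python3 -m inch '[-1.5,0,0,0,-1.5,0,0,0,-1.5,0,0,0,-1.5,0,0,0,-1.5,0,0,0]'
python3 -m inch '[0,0,1,0,0,0,1,0,0,0,0.8,0,0,0,0,0,0,0,0,0]'
python3 -m inch '[0,0,0.2,0,0,0,0,0,0,0,0,0,0,0,0,0,0,0,0,0]'
python3 -m inch '[0,0,-2,0,0,0,-3,0,0,0,-4,0,0,0,0,0,0,0,0,0]'
python3 - <<'E'
from h import *
im,i=shot('wrist','w4.png')
blobs(im,i,(105,120,60),(125,255,255),.068,100)
print(proj(i,[.4656,-.170,.068]))
go([.528,-.306,.18],0)
E
```

```text
clock: 7.95
tcp_pos: [0.5267, -0.1562, 0.1045]
orientation: [0.0, 1.0, 0.0, -0.0]
wrist_force: [-0.1, -0.8, -0.1]
finger_gap: -0.0
grip_force: 0.0
clock: 8.37
tcp_pos: [0.4523, -0.1567, 0.1061]
orientation: [0.001, 1.0, 0.0, 0.002]
wrist_force: [-0.0, 0.1, -0.7]
finger_gap: 0.0001
grip_force: 0.0
clock: 8.78
tcp_pos: [0.453, -0.1568, 0.0786]
orientation: [0.001, 1.0, 0.0, 0.001]
wrist_force: [-7.5, 2.6, 26.2]
finger_gap: -0.0
grip_force: 13.1
clock: 9.2
tcp_pos: [0.453, -0.1569, 0.0781]
orientation: [0.001, 1.0, 0.0, 0.001]
wrist_force: [-12.0, 3.7, 40.2]
finger_gap: -0.0002
grip_force: 20.1
clock: 9.62
tcp_pos: [0.4543, -0.1573, 0.1661]
orientation: [0.001, 1.0, 0.0, 0.003]
wrist_force: [-0.3, -0.3, -0.8]
finger_gap: -0.0002
grip_force: 0.0
[  90  159   84  104 5915] [132.3 209.8] [ 0.4758 -0.0487  0.068 ]
[ 300  177   79  103 5489] [339.1 227.9] [ 0.4648 -0.171   0.068 ]
[ 548  176   92   85 3804] [601.5 205.5] [ 0.4786 -0.3256  0.068 ]
[337.42129067 226.50409456]
tcp [ 0.453  -0.1566  0.1644] psi 0.0 shift [ 7.5  14.94 -1.53] n 5.0 turn 0.0 tilt [ 0.002 -0.001 -1.   ]
```

```bash
python3 -m inch '[1,1,-2,0,2.2,3.4,0,0,2.2,3.5,0,0,2.1,3.5,0,0,0,3.5,1,0]' >/dev/null
python3 -m inch '[0,0,2.5,0,0,0,2.5,0,0,0,2,0,0,0,0,0,0,0,0,0]'
python3 -m inch '[-1.5,0,0,0,-1.5,0,0,0,-1.5,0,0,0,-1.5,0,0,0,-0.8,0,0,0]'
python3 -m inch '[0,0,1,0,0,0,1,0,0,0,0.5,0,0,0,0,0,0,0,0,0]'
python3 -m inch '[0,0,0.1,0,0,0,0,0,0,0,0,0,0,0,0,0,0,0,0,0]'
python3 -m inch '[0,0,-2,0,0,0,-3,0,0,0,-4,0,0,0,0,0,0,0,0,0]'
python3 - <<'E'
from h import *
im,i=shot('wrist','w5.png')
blobs(im,i,(105,120,60),(125,255,255),.068,100)
go([.508,-.407,.18],0)
E
```

```text
clock: 10.5
tcp_pos: [0.5251, -0.304, 0.1011]
orientation: [-0.002, 1.0, -0.0, -0.002]
wrist_force: [0.7, 0.0, -0.5]
finger_gap: -0.0001
grip_force: 0.0
clock: 10.92
tcp_pos: [0.4581, -0.3054, 0.1054]
orientation: [0.001, 1.0, -0.0, 0.0]
wrist_force: [-0.7, -0.2, -0.2]
finger_gap: 0.0002
grip_force: 0.0
clock: 11.33
tcp_pos: [0.4591, -0.3054, 0.0793]
orientation: [0.0, 1.0, 0.0, -0.0]
wrist_force: [-2.1, 1.5, 9.0]
finger_gap: 0.0002
grip_force: 4.1
clock: 11.75
tcp_pos: [0.4591, -0.3054, 0.0792]
orientation: [0.001, 1.0, 0.0, 0.0]
wrist_force: [-4.5, 2.2, 14.7]
finger_gap: -0.0001
grip_force: 7.1
clock: 12.17
tcp_pos: [0.4608, -0.3065, 0.1701]
orientation: [0.002, 1.0, 0.0, 0.002]
wrist_force: [-0.8, 0.4, -1.1]
finger_gap: 0.0
grip_force: 0.0
[ 279  187   77  101 5178] [316.6 237.4] [ 0.4637 -0.3068  0.068 ]
[  56  188   82   99 5470] [ 97.8 236.2] [ 0.4644 -0.1727  0.068 ]
[139 188  24  51 116] [156.2 211.7] [ 0.48   -0.2103  0.068 ]
[ 443  216   92   74 4854] [491.1 248.5] [ 0.4566 -0.4153  0.068 ]
tcp [ 0.4597 -0.3056  0.1683] psi 0.0 shift [ 4.83 10.14 -1.15] n 4.0 turn 0.0 tilt [ 0.001 -0.001 -1.   ]
```

```bash
python3 -m inch '[1,1,-2,0,1.5,3,0,0,1.5,3,0,0,1,3,0,0,0,0,1,0]' >/dev/null
python3 -m inch '[0,0,2.5,0,0,0,2.5,0,0,0,2,0,0,0,0,0,0,0,0,0]'
python3 -m inch '[-1.5,0,0,0,-1.5,0,0,0,-1.5,0,0,0,-1.5,0,0,0,-0.8,0,0,0]'
python3 -m inch '[0,0,1,0,0,0,1,0,0,0,0.4,0,0,0,0,0,0,0,0,0]'
python3 -m inch '[0,0,0.1,0,0,0,0,0,0,0,0,0,0,0,0,0,0,0,0,0]'
python3 -m inch '[0,0,-2,0,0,0,-3,0,0,0,-4,0,0,0,0,0,0,0,0,0]'
python3 - <<'E'
from h import *
im,i=shot('wrist','w6.png')
blobs(im,i,(105,120,60),(125,255,255),.068,100)
E
```

```text
clock: 13.05
tcp_pos: [0.5072, -0.4035, 0.1051]
orientation: [-0.002, 1.0, -0.0, -0.002]
wrist_force: [0.1, -0.1, 0.3]
finger_gap: -0.0001
grip_force: 0.0
clock: 13.47
tcp_pos: [0.4399, -0.4056, 0.1096]
orientation: [0.001, 1.0, -0.0, 0.0]
wrist_force: [-0.8, 0.1, -0.6]
finger_gap: -0.0002
grip_force: 0.0
clock: 13.88
tcp_pos: [0.4408, -0.4048, 0.0832]
orientation: [-0.001, 1.0, 0.0, -0.0]
wrist_force: [-0.1, 0.9, 0.1]
finger_gap: -0.0004
grip_force: 0.0
clock: 14.3
tcp_pos: [0.4407, -0.4054, 0.0833]
orientation: [0.0, 1.0, -0.0, 0.0]
wrist_force: [0.7, -0.7, 0.1]
finger_gap: 0.0004
grip_force: 0.0
clock: 14.72
tcp_pos: [0.4419, -0.4069, 0.1765]
orientation: [0.003, 1.0, -0.0, 0.002]
wrist_force: [0.3, 0.3, -1.0]
finger_gap: -0.0002
grip_force: 0.0
[ 115  158   79  100 5451] [154.4 206.2] [ 0.4631 -0.3078  0.068 ]
[  0 162  25  57 185] [ 16.6 188.8] [ 0.4738 -0.226   0.068 ]
[ 280  186   76  101 5075] [317.7 235.8] [ 0.4439 -0.4082  0.068 ]
```

View pics/w6.png

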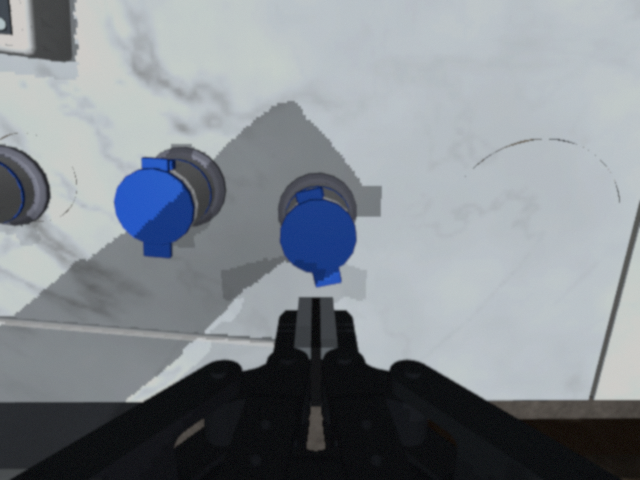

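Cap 3 is shut. Cap 4 lies down but was not pressed, because the fingers stopped 4 mm short. I press again.

```bash
python3 -m inch '[0,0,3,0,0,0,3,0,0,0,2,0,0,0,1,0,0,0,0,0]'
python3 -m inch '[0,0,0.5,0,0,0,0.2,0,0,0,0,0,0,0,0,0,0,0,0,0]'
python3 -m inch '[0,0,-2,0,0,0,-3,0,0,0,-4,0,0,0,0,0,0,0,0,0]' 1
python3 - <<'E'
from h import *
im,i=shot('wrist','w7.png')
blobs(im,i,(105,120,60),(125,255,255),.068,100)
go([.4435,-.4082,.035],12)
E
```

```text
clock: 15.18
tcp_pos: [0.4391, -0.4036, 0.0809]
orientation: [-0.002, 1.0, -0.0, -0.002]
wrist_force: [0.2, 0.7, 0.4]
finger_gap: -0.0001
grip_force: 0.0
clock: 15.6
tcp_pos: [0.4403, -0.4051, 0.079]
orientation: [0.001, 1.0, -0.0, 0.0]
wrist_force: [-6.6, 5.6, 20.3]
finger_gap: 0.0001
grip_force: 10.5
clock: 16.02
tcp_pos: [0.4418, -0.4068, 0.1688]
orientation: [0.002, 1.0, -0.0, 0.002]
wrist_force: [-0.3, 0.1, -0.0]
finger_gap: 0.0603
grip_force: 0.0
[ 109  159   82  103 5779] [150.1 208.7] [ 0.4632 -0.3078  0.068 ]
[  0 168  18  53 175] [ 10.8 193.4] [ 0.4724 -0.2273  0.068 ]
[ 280  188   77  102 5245] [318.2 238.6] [ 0.4443 -0.4081  0.068 ]
tcp [ 0.4409 -0.4057  0.1668] psi -0.0 shift [ 0.24  0.23 13.18] n 4.0 turn -0.21 tilt [ 0.001 -0.002 -1.   ]
```

```bash
python3 -m inch '[0.1,0.1,0,-0.1,0.1,0.1,0,-0.11,0,0,3.5,0,0,0,3.5,0,0,0,3.5,0]' 1 >/dev/null
python3 -m inch '[0,0,2,0,0,0,1.2,0,0,0,0,0,0,0,0,0,0,0,0,0]' 
python3 -m inch '[0,0,0,0,0,0,0,0,0,0,0,0,0,0,0,0,0,0,0,0]' -1 40
python3 -m inch '[0,0,0,0,0,0,0,0,0,0,0,0,0,0,0,0,0,0,0,0]'
python3 -m inch '[0,0,-1,0,0,0,-2,0,0,0,-3,0,0,0,-3,0,0,0,-3,0]' 
python3 - <<'E'
from h import *
im,i=shot('wrist','w8.png')
go([.5133,.3438,.15],94)
E
```

```text
clock: 16.9
tcp_pos: [0.4426, -0.4072, 0.0291]
orientation: [-0.0, 0.995, 0.105, -0.0]
wrist_force: [-1.3, -0.7, 0.3]
finger_gap: 0.0853
grip_force: 0.0
clock: 17.32
tcp_pos: [0.4433, -0.408, 0.0305]
orientation: [0.001, 0.995, 0.105, 0.001]
wrist_force: [-1.0, -0.4, 6.6]
finger_gap: 0.0473
grip_force: 41.3
clock: 17.73
tcp_pos: [0.4433, -0.408, 0.0305]
orientation: [0.001, 0.995, 0.105, 0.001]
wrist_force: [-1.0, 0.6, 6.2]
finger_gap: 0.0466
grip_force: 41.3
clock: 18.15
tcp_pos: [0.4421, -0.4064, 0.1502]
orientation: [-0.001, 0.995, 0.105, -0.0]
wrist_force: [-0.0, 0.2, -1.9]
finger_gap: 0.047
grip_force: 41.7
tcp [ 0.4443 -0.409   0.1573] psi 12.0 shift [ 22.43 -72.19   0.29] n 22.0 turn -1.431 tilt [ 0.005 -0.006 -1.   ]
```

View pics/w8.png

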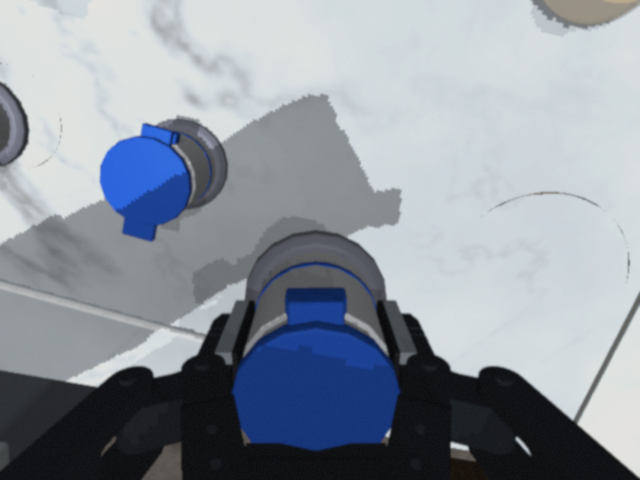

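The pot is held, with the cap shut. Now to the far slot.

```bash
for k in 1 2 3 4; do python3 -m inch '[1.1,-3.6,0,0,1.1,-3.6,0,0,1.1,-3.6,0,0,1.1,-3.6,0,0,1.1,-3.6,0,0]'>/dev/null; done
for k in 1 2; do python3 -m inch '[0,0,0,-0.12,0,0,0,-0.12,0,0,0,-0.12,0,0,0,-0.12,0,0,0,-0.12]'>/dev/null; done
python3 -m inch '[0,0,0,-0.12,0,0,0,-0.11,0,0,0,0,0,0,0,0,0,0,0,0]'
python3 - <<'E'
from h import *
go([.5133,.3438,.15],94)
E
```

```text
clock: 21.12
tcp_pos: [0.5205, 0.2742, 0.1524]
orientation: [-0.024, 0.641, 0.767, 0.014]
wrist_force: [-0.5, -0.3, -1.7]
finger_gap: 0.047
grip_force: 42.2
tcp [0.5205 0.2742 0.1524] psi 100.2 shift [6.95 0.53 0.62] n 2.0 turn 0.108 tilt [-0.019  0.053 -0.998]
```

```bash
python3 -m inch '[1.5,0,0,0.1,1.5,0,0,0,1.5,0,0,0,1.5,0,0,0,0,0,0,0]'
python3 -m inch '[0,0,0,0,0,0,0,0,0,0,0,0,0,0,0,0,0,0,0,0]'
python3 - <<'E'
from h import *
go([.5133,.3438,.0785],94)
print(get_state()['joint_pos'])
E
```

```text
clock: 21.53
tcp_pos: [0.5142, 0.3372, 0.1559]
orientation: [-0.025, 0.676, 0.736, 0.014]
wrist_force: [1.1, -0.6, -2.0]
finger_gap: 0.047
grip_force: 42.2
clock: 21.95
tcp_pos: [0.5145, 0.3333, 0.1556]
orientation: [-0.025, 0.678, 0.735, 0.013]
wrist_force: [-0.3, -0.3, -1.7]
finger_gap: 0.047
grip_force: 42.2
tcp [0.5145 0.3333 0.1556] psi 94.6 shift [0.63 0.07 7.76] n 3.0 turn 0.01 tilt [-0.019  0.053 -0.998]
[ 0.41728285  0.4147599  -0.02203632  1.12944988  0.05599502  1.90816596]
```

The 3° tool tilt came from joint 6 reaching its limit, so next time I rotate before crossing over. It is fixed in the world frame and tolerable. Placing pot 4.

```bash
python3 -m inch '[0.3,0,2,0.01,0.3,0,2,0,0,0.1,2,0,0,0,1,0,0,0,0,0]'
python3 -m inch '[0,0,0.4,0,0,0,0.3,0,0,0,0,0,0,0,0,0,0,0,0,0]'
python3 - <<'E'
from h import *
go([.5133,.3438,.0785],94)
E
```

```text
clock: 22.37
tcp_pos: [0.5119, 0.3424, 0.0833]
orientation: [-0.026, 0.682, 0.731, 0.011]
wrist_force: [-0.2, -0.1, -2.0]
finger_gap: 0.0474
grip_force: 42.1
clock: 22.78
tcp_pos: [0.5141, 0.3441, 0.08]
orientation: [-0.025, 0.681, 0.731, 0.014]
wrist_force: [0.8, 0.3, -1.9]
finger_gap: 0.047
grip_force: 42.2
tcp [0.5141 0.3441 0.08  ] psi 94.0 shift [-0.03 -0.08  0.15] n 1.0 turn 0.0 tilt [-0.017  0.054 -0.998]
```

```bash
python3 -m inch '[0,0,0.2,0,0,0,0.1,0,0,0,0,0,0,0,0,0,0,0,0,0]'
python3 -m inch '[0,0,0,0,0,0,0,0,0,0,0,0,0,0,0,0,0,0,0,0]' 1
python3 -m inch '[0,0,-1,0,0,0,-2,0,0,0,-3,0,0,0,-3,0,0,0,-3,0]' 
python3 - <<'E'
from h import *
im,i=shot('wrist','w9.png')
blobs(im,i,(105,120,60),(125,255,255),.113,100)
im,i=shot('top','t2.png'); blobs(im,i,(105,120,60),(125,255,255),.113,15)
E
```

```text
clock: 23.2
tcp_pos: [0.5136, 0.3441, 0.0762]
orientation: [-0.025, 0.681, 0.731, 0.013]
wrist_force: [0.5, 0.5, -0.6]
finger_gap: 0.0473
grip_force: 42.2
clock: 23.62
tcp_pos: [0.5136, 0.3441, 0.0763]
orientation: [-0.025, 0.681, 0.731, 0.013]
wrist_force: [-0.1, -0.2, 0.5]
finger_gap: 0.0852
grip_force: 0.0
clock: 24.03
tcp_pos: [0.5155, 0.3375, 0.1979]
orientation: [-0.025, 0.681, 0.731, 0.013]
wrist_force: [0.8, 0.7, -0.5]
finger_gap: 0.0853
grip_force: 0.0
[ 272  192   86  107 6234] [314.3 245. ] [0.5123 0.3471 0.113 ]
[154 119  21  19 257] [162.7 127.7] [0.8774 0.3059 0.113 ]
[199 120  17  16 192] [206.8 127.3] [0.8786 0.1982 0.113 ]
[132 267  29  20 368] [144.8 276.2] [0.5136 0.3421 0.113 ]
[298 279  20  26 348] [307.3 290.6] [ 0.4775 -0.0488  0.113 ]
[347 283  19  26 345] [356.1 294.9] [ 0.4666 -0.1671  0.113 ]
[400 283  20  26 344] [409.5 295.4] [ 0.4648 -0.297   0.113 ]
```

View pics/w9.png

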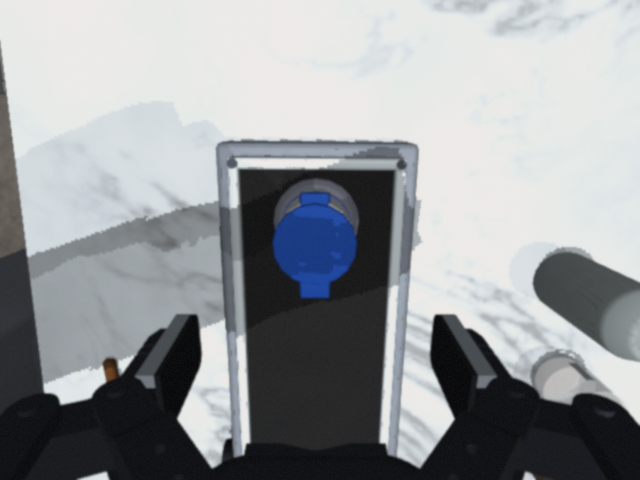

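Pot 4 stands inside the rim with its cap shut, and the other pots are undisturbed. Next is pot 3.

```bash
python3 - <<'E'
from h import *
go([.4635,-.3073,.17],94)
E
for k in 1 2 3 4; do python3 -m inch '[-3.2,-0.1,0,0,-3.2,-0.1,0,0,-3.2,-0.1,0,0,-3.2,-0.1,0,0,-3.2,-0.1,0,0]'>/dev/null; done
for k in 1 2; do python3 -m inch '[0,0,0,0.12,0,0,0,0.12,0,0,0,0.12,0,0,0,0.12,0,0,0,0.12]'>/dev/null; done
python3 -m inch '[0,0,0,0.12,0,0,0,0.12,0,0,0,0.12,0,0,0,0,0,0,0,0]'
python3 - <<'E'
from h import *
im,i=shot('wrist','w10.png')
blobs(im,i,(105,120,60),(125,255,255),.068,100)
go([.4635,-.3073,.033],2)
E
```

```text
tcp [0.5187 0.3389 0.2029] psi 94.0 shift [-64.15 -10.06  -0.39] n 19.0 turn 0.001 tilt [-0.009  0.058 -0.998]
clock: 27.05
tcp_pos: [0.5406, -0.3012, 0.1616]
orientation: [-0.027, 0.999, 0.042, -0.008]
wrist_force: [0.2, 0.2, -0.1]
finger_gap: 0.0848
grip_force: 0.0
[  0 245  25  48 163] [ 16.8 266.5] [ 0.5047 -0.1073  0.068 ]
[  86  284   72   83 3648] [119.  325.3] [ 0.4691 -0.1706  0.068 ]
[ 288  306   72   89 4281] [323.7 351.7] [ 0.4655 -0.3071  0.068 ]
tcp [ 0.5406 -0.3011  0.1616] psi 4.9 shift [-7.56  0.66 12.94] n 5.0 turn 0.05 tilt [-0.018  0.053 -0.998]
```

```bash
python3 -m inch '[-2.5,0.2,0,0.05,-2.5,0.2,0,0,-2.5,0.2,0,0,0,0,2.5,0,0,0,2.5,0]' 1 >/dev/null
python3 -m inch '[0,0,2.5,0,0,0,2.5,0,0,0,2,0,0,0,0.9,0,0,0,0,0]' 
python3 - <<'E'
from h import *
go([.4637,-.3073,.033],2)
E
python3 -m inch '[0,0,0,0,0,0,0,0,0,0,0,0,0,0,0,0,0,0,0,0]' -1 40
python3 -m inch '[0,0,-1,0,0,0,-2,0,0,0,-3,0,0,0,-3,0,0,0,-3,0]' 
for k in 1 2; do python3 -m inch '[0,0,0,-0.12,0,0,0,-0.12,0,0,0,-0.12,0,0,0,-0.12,0,0,0,-0.12]'>/dev/null; done
python3 -m inch '[0,0,0,-0.12,0,0,0,-0.12,0,0,0,-0.12,0,0,0,-0.05,0,0,0,0]'
python3 - <<'E'
from h import *
go([.5182,.2699,.15],94)
E
```

```text
clock: 27.93
tcp_pos: [0.4622, -0.3027, 0.0314]
orientation: [-0.028, 0.999, 0.016, -0.01]
wrist_force: [-1.3, 0.6, -0.6]
finger_gap: 0.0854
grip_force: 0.0
tcp [ 0.4622 -0.3027  0.0314] psi 1.9 shift [ 0.13  0.46 -0.18] n 1.0 turn -0.001 tilt [-0.022  0.056 -0.998]
clock: 28.35
tcp_pos: [0.465, -0.3061, 0.0359]
orientation: [-0.024, 1.0, 0.016, -0.007]
wrist_force: [-1.2, -2.5, 3.7]
finger_gap: 0.0478
grip_force: 41.3
clock: 28.77
tcp_pos: [0.4656, -0.3099, 0.1553]
orientation: [-0.027, 0.999, 0.016, -0.009]
wrist_force: [0.9, -1.3, -2.5]
finger_gap: 0.047
grip_force: 41.3
clock: 30.02
tcp_pos: [0.4658, -0.3101, 0.1541]
orientation: [-0.025, 0.681, 0.732, 0.013]
wrist_force: [0.3, 0.6, -1.8]
finger_gap: 0.0473
grip_force: 41.3
tcp [ 0.4658 -0.3101  0.1541] psi 94.1 shift [57.37  9.43  3.4 ] n 17.0 turn 0.002 tilt [-0.018  0.053 -0.998]
```

```bash
for k in 1 2 3; do python3 -m inch '[3.6,0.6,0,0,3.6,0.6,0,0,3.6,0.6,0,0,3.6,0.6,0,0,3.6,0.6,0,0]'>/dev/null; done
python3 -m inch '[1.5,0.2,0,0,1.2,0.1,0,0,0,0,0,0,0,0,0,0,0,0,0,0]'
python3 - <<'E'
from h import *
go([.5182,.2699,.083],94)
E
```

```text
clock: 31.68
tcp_pos: [0.5187, 0.26, 0.1828]
orientation: [-0.025, 0.682, 0.731, 0.013]
wrist_force: [-0.0, -0.1, -2.5]
finger_gap: 0.0478
grip_force: 41.3
tcp [0.5187 0.26   0.1828] psi 93.9 shift [ 0.45  0.18 10.01] n 3.0 turn -0.001 tilt [-0.019  0.052 -0.998]
```

```bash
python3 -m inch '[0.4,0.1,2,0,0,0.1,2.5,0,0,0,2.5,0,0,0,2,0,0,0,0.6,0]' >/dev/null
python3 -m inch '[0,0,0.3,0,0,0,0.3,0,0,0,0,0,0,0,0,0,0,0,0,0]'
python3 - <<'E'
from h import *
go([.5182,.2699,.0805],94)
E
```

```text
clock: 32.52
tcp_pos: [0.5197, 0.2707, 0.0825]
orientation: [-0.024, 0.681, 0.731, 0.014]
wrist_force: [0.3, 0.6, -2.3]
finger_gap: 0.0472
grip_force: 41.4
tcp [0.5197 0.2707 0.0825] psi 94.0 shift [-0.08 -0.15  0.19] n 1.0 turn 0.0 tilt [-0.016  0.054 -0.998]
```

```bash
python3 -m inch '[-0.1,-0.1,0.2,0,0,0,0,0,0,0,0,0,0,0,0,0,0,0,0,0]'
python3 -m inch '[0,0,0,0,0,0,0,0,0,0,0,0,0,0,0,0,0,0,0,0]' 1
python3 -m inch '[0,0,-1,0,0,0,-2,0,0,0,-3,0,0,0,-3,0,0,0,-2,0]' >/dev/null
python3 - <<'E'
from h import *
im,i=shot('wrist'); blobs(im,i,(105,120,60),(125,255,255),.113,100)
go([.465,-.1715,.17],94)
E
```

```text
clock: 32.93
tcp_pos: [0.5194, 0.2706, 0.081]
orientation: [-0.024, 0.681, 0.732, 0.015]
wrist_force: [0.7, 1.4, 6.1]
finger_gap: 0.0471
grip_force: 40.5
clock: 33.35
tcp_pos: [0.5174, 0.2694, 0.0787]
orientation: [-0.025, 0.681, 0.731, 0.013]
wrist_force: [-0.5, 0.4, 0.4]
finger_gap: 0.0857
grip_force: 0.0
[ 266   50   96  128 8514] [313.6 111.3] [0.5122 0.3463 0.113 ]
[ 274  196   87  110 6500] [316.9 250.7] [0.5193 0.2719 0.113 ]
tcp [0.5224 0.2643 0.1962] psi 94.0 shift [-43.15  -8.79   0.24] n 13.0 turn 0.001 tilt [-0.01   0.056 -0.998]
```

```bash
for k in 1 2 ; do python3 -m inch '[-3.5,-0.7,0,0,-3.5,-0.7,0,0,-3.5,-0.7,0,0,-3.5,-0.7,0,0,-3.5,-0.7,0,0]'>/dev/null; done
python3 -m inch '[-3,-0.7,0,0,-2.5,-0.7,0,0,-2,-0.3,0,0,0,0,0,0.1,0,0,0,0.12]'>/dev/null
python3 -m inch '[0,0,0,0.12,0,0,0,0.12,0,0,0,0.12,0,0,0,0.12,0,0,0,0.12]'>/dev/null
python3 -m inch '[0,0,0,0.12,0,0,0,0.12,0,0,0,0.12,0,0,0,0.12,0,0,0,0]'
python3 - <<'E'
from h import *
im,i=shot('wrist','w11.png')
blobs(im,i,(105,120,60),(125,255,255),.068,100)
go([.465,-.1715,.1],18)
E
```

```text
clock: 35.9
tcp_pos: [0.4628, -0.1658, 0.1675]
orientation: [-0.028, 0.985, 0.168, -0.004]
wrist_force: [-0.0, -1.5, -0.1]
finger_gap: 0.0854
grip_force: 0.0
[ 103  104   83  109 6109] [145.1 156.8] [ 0.4759 -0.0485  0.068 ]
[ 296  191   79  102 5244] [335.1 242.6] [ 0.4651 -0.1707  0.068 ]
tcp [ 0.4628 -0.1658  0.1674] psi 19.7 shift [0.01 0.99 6.7 ] n 2.0 turn 0.03 tilt [-0.018  0.053 -0.998]
```

View pics/w11.png

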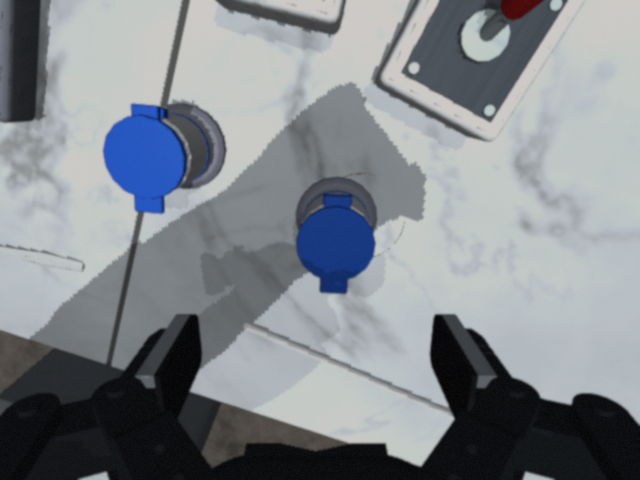

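Pot 2 is at (335,242), aligned with the tool. Descending to grasp it.

```bash
python3 -m inch '[0,0.6,1,0.03,0,0.6,2.5,0,0,0.1,2.5,0,0,0,2.5,0,0,0,2.5,0]' 1 >/dev/null
python3 -m inch '[0,0,1.5,0,0,0,0.8,0,0,0,0,0,0,0,0,0,0,0,0,0]' 
python3 -m inch '[0,0,0,0,0,0,0,0,0,0,0,0,0,0,0,0,0,0,0,0]' -1 40
python3 -m inch '[0,0,-1,0,0,0,-2,0,0,0,-3,0,0,0,-3,0,0,0,-3,0]' 
for k in 1 2; do python3 -m inch '[0,0,0,-0.12,0,0,0,-0.12,0,0,0,-0.12,0,0,0,-0.12,0,0,0,-0.12]'>/dev/null; done
python3 -m inch '[0,0,0,-0.12,0,0,0,0,0,0,0,0,0,0,0,0,0,0,0,0]'
python3 - <<'E'
from h import *
go([.5230,.1962,.17],94)
E
```

```text
clock: 36.78
tcp_pos: [0.4653, -0.1716, 0.0345]
orientation: [-0.027, 0.988, 0.155, -0.004]
wrist_force: [1.5, -1.1, -0.4]
finger_gap: 0.0858
grip_force: 0.0
clock: 37.2
tcp_pos: [0.4654, -0.1718, 0.035]
orientation: [-0.027, 0.988, 0.155, -0.004]
wrist_force: [-2.6, -0.3, 8.6]
finger_gap: 0.0474
grip_force: 40.8
clock: 37.62
tcp_pos: [0.4661, -0.1769, 0.1549]
orientation: [-0.028, 0.987, 0.155, -0.005]
wrist_force: [-0.7, -0.7, -2.3]
finger_gap: 0.0474
grip_force: 41.6
clock: 38.87
tcp_pos: [0.4666, -0.1773, 0.1535]
orientation: [-0.025, 0.686, 0.727, 0.013]
wrist_force: [0.4, -0.1, -2.5]
finger_gap: 0.0474
grip_force: 41.6
tcp [ 0.4666 -0.1773  0.1535] psi 93.3 shift [36.99  7.81  0.23] n 11.0 turn -0.012 tilt [-0.018  0.053 -0.998]
```

```bash
for k in 1 2; do python3 -m inch '[3.4,0.7,0,0,3.4,0.7,0,0,3.4,0.7,0,0,3.4,0.7,0,0,3.4,0.7,0,0]'>/dev/null; done
python3 -m inch '[2,0.4,0,-0.01,1,0.2,0,0,0,0,0,0,0,0,0,0,0,0,0,0]'
python3 - <<'E'
from h import *
go([.5230,.1962,.0815],94)
E
```

```text
clock: 40.12
tcp_pos: [0.5199, 0.1951, 0.172]
orientation: [-0.025, 0.682, 0.731, 0.013]
wrist_force: [0.4, -0.3, -3.1]
finger_gap: 0.0473
grip_force: 41.6
tcp [0.5199 0.1951 0.172 ] psi 93.9 shift [-0.4   0.46  9.04] n 3.0 turn -0.001 tilt [-0.019  0.052 -0.998]
```

```bash
python3 -m inch '[-0.3,0.2,1.5,0,-0.1,0.2,2.5,0,0,0,2.5,0,0,0,2,0,0,0,0.4,0]' >/dev/null
python3 -m inch '[0,0,0.1,0,0,0,0,0,0,0,0,0,0,0,0,0,0,0,0,0]'
python3 - <<'E'
from h import *
go([.5230,.1962,.08],94)
E
```

```text
clock: 40.95
tcp_pos: [0.5238, 0.1973, 0.0834]
orientation: [-0.024, 0.681, 0.731, 0.014]
wrist_force: [-0.7, 0.5, -1.7]
finger_gap: 0.0475
grip_force: 41.7
tcp [0.5238 0.1973 0.0834] psi 94.0 shift [-0.12 -0.08  0.33] n 1.0 turn 0.0 tilt [-0.016  0.054 -0.998]
```

```bash
python3 -m inch '[-0.1,-0.1,0.25,0,0,0,0,0,0,0,0,0,0,0,0,0,0,0,0,0]'
python3 -m inch '[0,0,0,0,0,0,0,0,0,0,0,0,0,0,0,0,0,0,0,0]' 1
python3 -m inch '[0,0,-1,0,0,0,-2,0,0,0,-3,0,0,0,-3,0,0,0,-2,0]' >/dev/null
python3 - <<'E'
from h import *
im,i=shot('wrist'); blobs(im,i,(105,120,60),(125,255,255),.113,100)
go([.476,-.048,.17],94)
E
```

```text
clock: 41.37
tcp_pos: [0.5224, 0.1964, 0.0801]
orientation: [-0.025, 0.681, 0.731, 0.014]
wrist_force: [0.6, 0.8, 1.6]
finger_gap: 0.0477
grip_force: 42.0
clock: 41.78
tcp_pos: [0.5217, 0.1962, 0.0795]
orientation: [-0.025, 0.681, 0.731, 0.013]
wrist_force: [-0.2, 0.2, -0.5]
finger_gap: 0.0855
grip_force: 0.0
[ 286    0   53   30 1098] [315.5  14. ] [0.514  0.3179 0.113 ]
[ 272   52   96  130 8503] [318.9 115.1] [0.5192 0.2713 0.113 ]
[ 272  196   87  109 6467] [315.3 250.1] [0.5226 0.1986 0.113 ]
tcp [0.5266 0.1907 0.1966] psi 94.0 shift [-23.56  -6.72   1.4 ] n 8.0 turn 0.001 tilt [-0.01   0.055 -0.998]
```

```bash
python3 -m inch '[-3.3,-0.9,0,0,-3.3,-0.9,0,0,-3.3,-0.9,0,0,-3.3,-0.9,0,0,-3.3,-0.9,0,0]'>/dev/null
python3 -m inch '[-3,-0.9,0,0,-2.5,-0.9,0,0,-1.5,-0.4,0,0,0,0,0,0.12,0,0,0,0.12]'>/dev/null
python3 -m inch '[0,0,0,0.12,0,0,0,0.12,0,0,0,0.12,0,0,0,0.12,0,0,0,0.12]'>/dev/null
python3 -m inch '[0,0,0,0.12,0,0,0,0.12,0,0,0,0.12,0,0,0,0.12,0,0,0,0]'
python3 - <<'E'
from h import *
im,i=shot('wrist','w12.png')
blobs(im,i,(105,120,60),(125,255,255),.068,100)
go([.4755,-.048,.034],17)
E
```

```text
clock: 43.92
tcp_pos: [0.4735, -0.0484, 0.1781]
orientation: [-0.028, 0.987, 0.159, -0.005]
wrist_force: [-0.7, -0.1, -0.5]
finger_gap: 0.0854
grip_force: 0.0
[ 289  184   76   98 4929] [326.1 232.9] [ 0.4764 -0.0471  0.068 ]
tcp [ 0.4736 -0.0484  0.1781] psi 18.6 shift [ 0.2   0.83 14.38] n 5.0 turn 0.027 tilt [-0.018  0.053 -0.998]
```

```bash
python3 -m inch '[0.1,0.5,1.5,0.02,0.1,0.3,3,0,0,0,3,0,0,0,3,0,0,0,2.5,0]' 1 >/dev/null
python3 -m inch '[0,0,1,0,0,0,0.3,0,0,0,0,0,0,0,0,0,0,0,0,0]' 
python3 -m inch '[0,0,0,0,0,0,0,0,0,0,0,0,0,0,0,0,0,0,0,0]' -1 40
python3 -m inch '[0,0,-1,0,0,0,-2,0,0,0,-3,0,0,0,-3,0,0,0,-3,0]' 
for k in 1 2; do python3 -m inch '[0,0,0,-0.12,0,0,0,-0.12,0,0,0,-0.12,0,0,0,-0.12,0,0,0,-0.12]'>/dev/null; done
python3 -m inch '[0,0,0,-0.12,0,0,0,0,0,0,0,0,0,0,0,0,0,0,0,0]'
python3 - <<'E'
from h import *
go([.5279,.1223,.17],94)
E
```

```text
clock: 44.8
tcp_pos: [0.4768, -0.0483, 0.036]
orientation: [-0.027, 0.988, 0.15, -0.004]
wrist_force: [-0.0, 0.6, -0.4]
finger_gap: 0.0854
grip_force: 0.0
clock: 45.22
tcp_pos: [0.4762, -0.0485, 0.0357]
orientation: [-0.027, 0.988, 0.15, -0.004]
wrist_force: [-2.2, -0.6, 8.1]
finger_gap: 0.0475
grip_force: 40.3
clock: 45.63
tcp_pos: [0.4767, -0.0539, 0.1556]
orientation: [-0.028, 0.988, 0.15, -0.006]
wrist_force: [0.6, -0.0, -3.0]
finger_gap: 0.0476
grip_force: 41.3
clock: 46.88
tcp_pos: [0.4774, -0.0542, 0.1543]
orientation: [-0.025, 0.689, 0.724, 0.013]
wrist_force: [0.5, -0.1, -1.9]
finger_gap: 0.0472
grip_force: 41.3
tcp [ 0.4774 -0.0542  0.1543] psi 92.8 shift [17.44  5.88 -0.72] n 6.0 turn -0.022 tilt [-0.019  0.053 -0.998]
```

```bash
python3 -m inch '[3.3,1.1,0,-0.02,3.3,1.1,0,0,3.3,1.1,0,0,3.3,1.1,0,0,2.5,0.9,0,0]'>/dev/null
python3 -m inch '[1.4,0.3,0,0,0,0,0,0,0,0,0,0,0,0,0,0,0,0,0,0]'
python3 - <<'E'
from h import *
go([.5279,.1223,.082],94)
E
```

```text
clock: 47.72
tcp_pos: [0.5218, 0.119, 0.1625]
orientation: [-0.025, 0.682, 0.731, 0.013]
wrist_force: [-0.3, 0.4, -1.7]
finger_gap: 0.0473
grip_force: 41.4
tcp [0.5218 0.119  0.1625] psi 93.9 shift [-0.15  0.76  8.05] n 3.0 turn -0.001 tilt [-0.019  0.053 -0.998]
```

```bash
python3 -m inch '[-0.1,0.4,1.5,0,0,0.3,2.5,0,0,0,2,0,0,0,1.5,0,0,0,0.4,0]' >/dev/null
python3 -m inch '[0,0,0.1,0,0,0,0,0,0,0,0,0,0,0,0,0,0,0,0,0]'
python3 - <<'E'
from h import *
go([.5279,.1223,.08],94)
E
```

```text
clock: 48.55
tcp_pos: [0.5284, 0.1236, 0.0837]
orientation: [-0.024, 0.681, 0.731, 0.014]
wrist_force: [0.5, 0.1, -1.4]
finger_gap: 0.0474
grip_force: 41.4
tcp [0.5284 0.1236 0.0837] psi 94.0 shift [-0.15 -0.05  0.36] n 1.0 turn 0.0 tilt [-0.016  0.053 -0.998]
```

```bash
python3 -m inch '[-0.1,-0.05,0.25,0,0,0,0,0,0,0,0,0,0,0,0,0,0,0,0,0]'
python3 -m inch '[0,0,0,0,0,0,0,0,0,0,0,0,0,0,0,0,0,0,0,0]' 1
python3 -m inch '[0,0,-1,0,0,0,-2,0,0,0,-3,0,0,0,-3,0,0,0,-2,0]' >/dev/null
python3 -m inch '[0,0,0,0,0,0,0,0,0,0,0,0,0,0,0,0,0,0,0,0]' -1 40
python3 - <<'E'
from h import *
im,i=shot('wrist','w13.png'); blobs(im,i,(105,120,60),(125,255,255),.113,100)
im,i=shot('top','t3.png'); blobs(im,i,(105,120,60),(125,255,255),.113,15);blobs(im,i,(45,90,40),(80,255,255),.108,10); blobs(im,i,(0,150,80),(8,255,255),.108,15)
go([.560,-.088,.17],94)
E
```

```text
clock: 48.97
tcp_pos: [0.5278, 0.1229, 0.0806]
orientation: [-0.024, 0.681, 0.731, 0.014]
wrist_force: [1.3, 0.8, 0.9]
finger_gap: 0.0475
grip_force: 41.7
clock: 49.38
tcp_pos: [0.5269, 0.1228, 0.0799]
orientation: [-0.025, 0.681, 0.731, 0.013]
wrist_force: [0.4, 0.2, -0.5]
finger_gap: 0.0857
grip_force: 0.0
clock: 50.22
tcp_pos: [0.5282, 0.117, 0.1886]
orientation: [-0.026, 0.681, 0.731, 0.012]
wrist_force: [1.1, -0.3, 0.1]
finger_gap: 0.0253
grip_force: 0.0
[ 290    0   63   33 1260] [318.9  14.8] [0.5189 0.243  0.113 ]
[ 271   50   98  132 8854] [319.3 114.3] [0.5225 0.198  0.113 ]
[ 275  196   89  109 6557] [319.1 249.9] [0.5277 0.1266 0.113 ]
[154 119  21  18 252] [162.6 127.6] [0.8775 0.3062 0.113 ]
[199 120  17  16 172] [206.4 126.7] [0.8801 0.1992 0.113 ]
[132 267  19  20 305] [142.3 276.4] [0.5132 0.3482 0.113 ]
[246 266   5   7  31] [248.3 269.1] [0.53   0.0941 0.113 ]
[320 235   7   9  49] [323.  239.4] [ 0.6019 -0.0872  0.108 ]
[370 229   6   6  25] [372.7 231. ] [ 0.6223 -0.2095  0.108 ]
tcp [0.5285 0.117  0.1889] psi 94.0 shift [-20.74   1.72   0.74] n 6.0 turn 0.0 tilt [-0.02   0.053 -0.998]
```

View pics/w13.png

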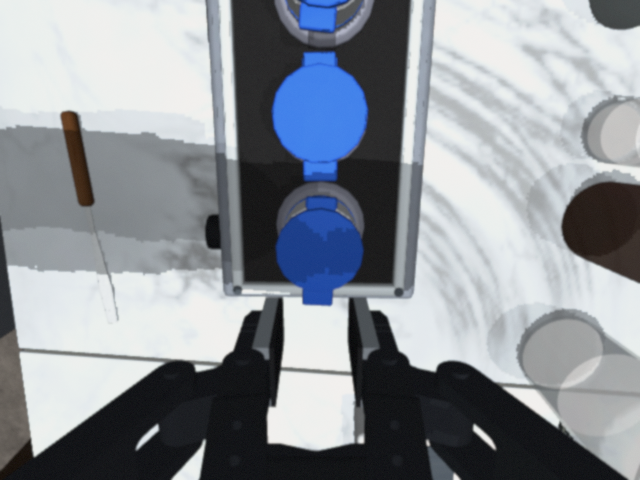

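The last pot stands inside the rim with its cap shut. Moving to the near side of the green bat.

```bash
python3 -m inch '[-3.5,0.3,0,0,-3.5,0.3,0,0,-3.5,0.3,0,0,-3.5,0.3,0,0,-3.5,0.3,0,0]'>/dev/null
python3 -m inch '[-3,0.2,0,0,0,0,0,0,0,0,0,0,0,0,0,0,0,0,0,0]'
python3 - <<'E'
from h import *
im,i=shot('top','t4.png'); blobs(im,i,(105,120,60),(125,255,255),.113,15)
cv2.imwrite('pics/t4c.png',cv2.resize(im[160:320,110:430,::-1],(800,400)))
go([.560,-.088,.14],94); go([.560,-.088,.1],94)
E
```

```text
clock: 51.15
tcp_pos: [0.5601, -0.0849, 0.1783]
orientation: [-0.025, 0.681, 0.732, 0.013]
wrist_force: [-0.8, 0.5, 0.4]
finger_gap: 0.0002
grip_force: 0.0
[154 119  21  18 254] [162.7 127.6] [0.8775 0.306  0.113 ]
[199 120  17  16 177] [206.6 126.9] [0.8798 0.1987 0.113 ]
[224 260  27  20 381] [236.5 269.6] [0.5288 0.1224 0.113 ]
[193 262  28  21 382] [206.3 271.8] [0.5239 0.195  0.113 ]
[163 264  28  20 385] [175.9 273.3] [0.5204 0.2679 0.113 ]
[132 267  27  20 378] [144.6 276.3] [0.5135 0.3425 0.113 ]
tcp [ 0.5602 -0.0847  0.1785] psi 94.1 shift [-0.54  0.01  3.83] n 2.0 turn 0.002 tilt [-0.019  0.053 -0.998]
tcp [ 0.5602 -0.0847  0.1785] psi 94.1 shift [-0.76  0.07  7.82] n 3.0 turn 0.002 tilt [-0.019  0.053 -0.998]
```

View pics/t4c.png

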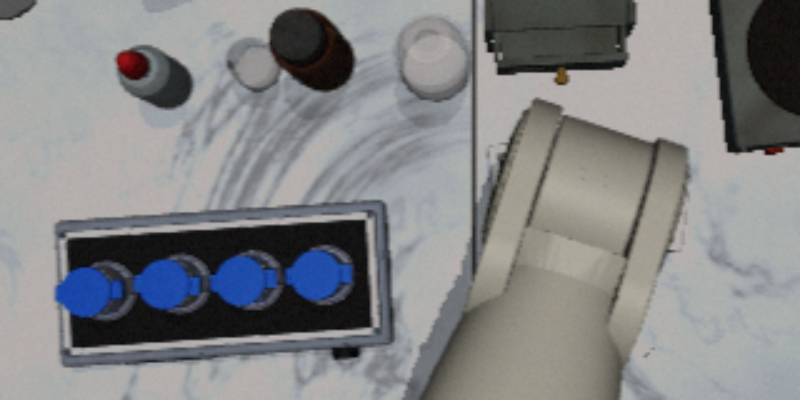

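All four pots stand on the deck with their caps shut. Flipping the green toggle ON.

```bash
python3 -m inch '[-0.3,0,2.5,0,-0.3,0,2.5,0,0,0,2.5,0,0,0,0,0,0,0,0,0]'
python3 -m inch '[0,0.9,0,0,0,0.9,0,0,0,0.9,0,0,0,0.9,0,0,0,0.6,0,0]'
python3 -m inch '[0,0.2,0,0,0,0,0,0,0,-3,0,0,0,-2,-2,0,0,-2,-3,0]'
python3 -m inch '[0,-2,-3,0,0,-3,-1,0,0,-3,0,0,0,-3,0,0,0,-3,0,0]'
python3 - <<'E'
from h import *
im,i=shot('wrist')
im,i=shot('top','t5.png'); blobs(im,i,(45,90,40),(80,255,255),.108,10); blobs(im,i,(0,150,80),(8,255,255),.108,15)
E
```

```text
clock: 51.62
tcp_pos: [0.5582, -0.0865, 0.1026]
orientation: [-0.026, 0.681, 0.732, 0.012]
wrist_force: [0.6, 1.1, 0.8]
finger_gap: -0.0004
grip_force: 0.0
clock: 52.03
tcp_pos: [0.6038, -0.0852, 0.1036]
orientation: [-0.024, 0.681, 0.731, 0.014]
wrist_force: [0.4, 0.2, -0.0]
finger_gap: -0.0001
grip_force: 0.0
clock: 52.45
tcp_pos: [0.5306, -0.0915, 0.1506]
orientation: [-0.029, 0.681, 0.731, 0.011]
wrist_force: [-0.5, -0.3, 0.6]
finger_gap: -0.0
grip_force: 0.0
clock: 52.87
tcp_pos: [0.3941, -0.1045, 0.1959]
orientation: [-0.025, 0.681, 0.731, 0.013]
wrist_force: [-0.0, -1.4, 0.3]
finger_gap: -0.0005
grip_force: 0.0
[318 220   7  11  60] [321.3 224.7] [ 0.6381 -0.0832  0.108 ]
[370 229   6   6  25] [372.6 231. ] [ 0.6223 -0.2094  0.108 ]
```

Green is ON. The mixer runs for just over ten seconds.

```bash
for k in $(seq 27); do python3 -m inch '[0,0,0,0,0,0,0,0,0,0,0,0,0,0,0,0,0,0,0,0]' | head -1 > /tmp/o; done; cat /tmp/o
python3 - <<'E'
from h import *
im,i=shot('top','t6.png'); blobs(im,i,(105,120,60),(125,255,255),.113,15)
go([.676,-.084,.18],94)
E
```

```text
clock: 64.22
[154 119  21  18 256] [162.7 127.6] [0.8775 0.306  0.113 ]
[199 120  17  16 182] [206.7 127. ] [0.8793 0.1985 0.113 ]
[224 260  27  20 382] [236.5 269.6] [0.5288 0.1224 0.113 ]
[193 262  28  21 386] [206.4 271.8] [0.5238 0.1948 0.113 ]
[163 264  28  20 381] [175.7 273.3] [0.5203 0.2683 0.113 ]
[132 267  28  20 379] [144.7 276.3] [0.5135 0.3424 0.113 ]
tcp [ 0.3956 -0.1046  0.1956] psi 94.0 shift [ 0.   28.13  1.15] n 9.0 turn 0.0 tilt [-0.018  0.053 -0.998]
```

```bash
python3 -m inch '[0,3.1,0,0,0,3.1,0,0,0,3.1,0,0,0,3.1,0,0,0,3.1,0,0]' >/dev/null
python3 -m inch '[0,3.1,0,0,0,3.1,0,0,0,3.1,0,0,0,3.1,0,0,0,0,0,0]'
python3 -m inch '[0,0,1,0,0,0,0,0,0,0,0,0,0,0,0,0,0,0,0,0]'
python3 - <<'E'
from h import *
go([.676,-.084,.1],94)
E
```

```text
clock: 65.1
tcp_pos: [0.6783, -0.0844, 0.1886]
orientation: [-0.025, 0.681, 0.732, 0.014]
wrist_force: [-0.9, -0.1, -0.1]
finger_gap: 0.0001
grip_force: 0.0
clock: 65.52
tcp_pos: [0.673, -0.0844, 0.1825]
orientation: [-0.025, 0.682, 0.731, 0.013]
wrist_force: [0.6, -0.9, -0.1]
finger_gap: 0.0002
grip_force: 0.0
tcp [ 0.673  -0.0844  0.1825] psi 94.0 shift [-0.42  0.42  8.24] n 3.0 turn -0.0 tilt [-0.018  0.053 -0.998]
```

```bash
python3 -m inch '[-0.2,0.2,2.5,0,-0.2,0.2,2.5,0,0,0,2.5,0,0,0,0.6,0,0,0,0,0]'
python3 -m inch '[0,-0.9,0,0,0,-0.9,0,0,0,-0.9,0,0,0,-0.9,0,0,0,-0.8,0,0]'
python3 -m inch '[0,-0.2,0,0,0,0,0,0,0,2.5,0,0,0,0,-3,0,0,0,-4,0]'
python3 -m inch '[0,0,-3,0,0,-3.5,0,0,0,-3.5,0,0,0,-3.5,0,0,0,-3.5,0,0]' >/dev/null
python3 -m inch '[0,-3.5,0,0,0,-3.5,0,0,0,-3.5,0,0,0,-2.5,0,0,0,0,0,0]' 
python3 - <<'E'
from h import *
im,i=shot('top','t7.png'); blobs(im,i,(45,90,40),(80,255,255),.108,10); blobs(im,i,(0,150,80),(8,255,255),.108,15); blobs(im,i,(105,120,60),(125,255,255),.113,300)
cv2.imwrite('pics/t7c.png',cv2.resize(im[160:320,110:430,::-1],(800,400)))
E
```

```text
clock: 65.93
tcp_pos: [0.6744, -0.0833, 0.0987]
orientation: [-0.027, 0.682, 0.731, 0.012]
wrist_force: [-0.0, -0.6, -0.4]
finger_gap: 0.0002
grip_force: 0.0
clock: 66.35
tcp_pos: [0.6333, -0.0873, 0.1038]
orientation: [-0.023, 0.681, 0.731, 0.014]
wrist_force: [0.4, -0.1, 0.2]
finger_gap: 0.0002
grip_force: 0.0
clock: 66.77
tcp_pos: [0.6553, -0.088, 0.1662]
orientation: [-0.029, 0.681, 0.731, 0.011]
wrist_force: [0.9, -0.2, -0.7]
finger_gap: -0.0
grip_force: 0.0
clock: 67.6
tcp_pos: [0.3842, -0.1089, 0.2051]
orientation: [-0.026, 0.682, 0.731, 0.013]
wrist_force: [0.3, 0.2, 0.6]
finger_gap: -0.0001
grip_force: 0.0
[320 235   7   9  48] [323.  239.4] [ 0.6019 -0.0873  0.108 ]
[157 182   7   7  15] [160.5 184.2] [0.738  0.3104 0.108 ]
[370 229   6   6  26] [372.7 231.1] [ 0.6221 -0.2095  0.108 ]
[224 260  27  20 382] [236.4 269.6] [0.5288 0.1226 0.113 ]
[193 262  28  21 382] [206.3 271.7] [0.524 0.195 0.113]
[163 264  28  20 388] [175.9 273.3] [0.5203 0.2679 0.113 ]
[132 267  28  20 379] [144.7 276.3] [0.5135 0.3424 0.113 ]
```

View pics/t7c.png

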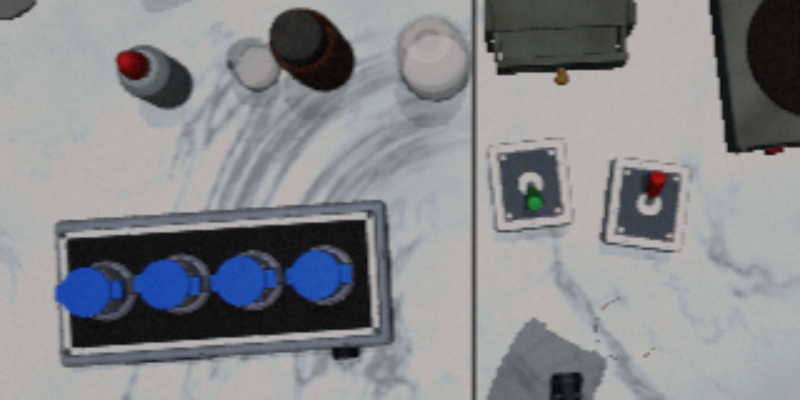

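The green toggle is OFF at (534,200), the red is ON at (656,185), and all four pots are upright and shut on the deck. Handing in.

```bash
python3 -c "
from workcell import env
print(env.hand_in())"
```

```text
the job is handed in; nothing more can be done
None
```

I handed the job in at about 68 s: all four pots stand capped and upright on the deck, the loaded mixer ran for about 13 s and is OFF again, and the fan stayed ON. The wash bottle, amber bottle and beaker were left where they stand, and no verdict came back at hand-in.

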